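# Open the belt grinder and hold its tension arm wound for a belt change

## Task

The belt is off the bench grinder and a new one is about to be slipped on: pull the grinder's front flap all the way down to its stop, then draw the sprung tension arm towards the flap side by its cross pin until it is wound fully to its stop. Finish while still holding the arm there with the gripper against its spring (do not let go), with the flap left fully down and the things lying around the grinder left where they are.

Things in the scene. Friction and masses are not known exactly. Their poses are not given: they have to be found in the camera images.
- grinder: Grey bench belt grinder, bolted down. Origin on the table. Its -x side is the front with the flap (roughly facing the robot), z up. Base 280 x 210 x 30 mm, x = -100 to 180 mm; side cheeks at y = +-100 mm, 8 mm thick, 120 mm high; inside open from above. Motor at the back, 134 mm high, with a guarded grinding wheel on its -y end at x = 120, y = -160 to -120 mm, 155 mm high.
- flap_hinge (a point): Middle of the flap's hinge line, at x = -90, y = 0, z = 45 mm in the grinder's frame; the hinge line runs along the grinder's y.
- flap (a joint): Front flap, hinged along its bottom edge. 0 = closed (upright), grows as its top comes forward and down (towards the grinder's -x), stop at 1.5 rad (nearly level). It starts between closed and a little ajar (0 to 0.35). Stiff hinge: it stays where it is left, about 0.35 kg, about 3 to 5 N at the bar moves it. Grey sheet panel 170 mm wide, 6 mm thick, reaching to 85 mm from the hinge, with a steel pull bar above it.
- flap_bar (a point): Centre of the flap's round steel pull bar: 12 mm thick, along the grinder's y, 125 mm from the hinge line in the flap's plane, carried on two 10 mm wide stand-offs 60 mm either side of its centre, with a 34 mm free gap between bar and panel edge. It can be pinched from above; 170 mm high when closed, about 54 mm high when fully down, and the gripper can keep pointing down all the way.
- tension_pivot (a point): Point on the tension arm's pivot axis (axis along the grinder's y), level in y with the middle of the cross pin: x = -60, y = -20, z = 40 mm in the grinder's frame.
- tension_arm (a joint): Steel tension arm (flat bar with a black rubber idler wheel on its +y side) on a sprung pivot body fixed to a bracket inside the grinder. 0 = at rest (leaning 0.3 rad back towards the motor), grows as its upper end is drawn towards the grinder's -x (the flap side), stop at 0.9 rad (leaning 0.6 rad forward). The spring always returns it to 0: about 5 N at the cross pin at the start of travel, about 9 N at the stop.
- tension_pin (a point): Middle of the steel cross pin at the arm's upper end, 135 mm from the pivot axis: 14 mm thick round pin along the grinder's y, free for 32 mm either side of this point (arm bar on the +y side, a 24 mm collar at the -y end). 169 mm above the table at rest, 151 mm at the stop, with nothing beneath it for 50 mm; it moves on an arc about tension_pivot. With the flap up, the flap's bar is in the way of a gripper drawing it forward.
- roller: Bystander beside the grinder, to be left alone: spare aluminium idler roller, 44 mm across, 34 mm tall, standing. Origin: centre of its underside.
- oil_can: Bystander beside the grinder, to be left alone: plain grey can, 60 mm across, 120 mm tall. Origin: centre of its underside.
- jar: Bystander beside the grinder, to be left alone: glass jar with steel lid, 60 mm across, 80 mm tall. Origin: centre of its underside.
- wrench: Bystander beside the grinder, to be left alone: steel wrench 180 mm long, lying. Origin: centre of its underside.
- offcut: Bystander beside the grinder, to be left alone: flat dark steel offcut 110 x 60 x 8 mm, lying. Origin: centre of its underside.
- hammer: Bystander beside the grinder, to be left alone: hammer, lying. Origin: centre of its underside.

How it is judged:
On the way, in this order (a step that is already met when the one before it is completed fails the run):
1. the flap is pulled fully down (value of joint flap above 1.35 rad), for 0.2 s.
2. with the flap down, the fingers have wound the tension arm to its stop (value of joint tension_arm above 0.83 rad and value of joint flap above 1.3 rad and contact force between the fingers and tension_arm above 2 N), for 0.2 s.
At the end, for the whole second after the job is handed in: The fingers hold the tension arm still within 0.07 rad (9 mm at the pin) of its 0.9 rad stop, pressing on it with over 2 N, through the last second; the flap is down past 1.3 rad; every bystander is within 30 mm of where it was (all of step 2 and velocity of joint tension_arm between -0.15 and 0.15 rad/s and distance of each of roller, oil_can, jar, wrench, offcut, hammer from where it was at the start of the episode below 0.03 m); the arm keeps its last pose, push and grip.
It fails at once if something lying around the grinder was pushed away by more than 30 mm (distance of any of roller, oil_can, jar, wrench, offcut, hammer from where it was at the start of the episode above 0.03 m).
It also fails if it takes over 42 s, if anything falls off the work surface, if the arm or the gripper's body presses on something with over 40 N, if the wrist force passes 120 N, or if a joint passes its speed limit or range.

## Robot

A 6-joint arm with a two-finger parallel gripper is mounted at the origin on the work surface. World frame = base frame: x ahead of the robot, y to its left, z up, the work surface at z = 0. Lengths are in m, angles in rad, forces in N, time in s.
With the tool pointing down it reaches from about 0.35 to 0.775 m from the base axis. Payload 7.3 kg.
Tool frame: the origin (TCP) lies at the very end of the fingers, on their centre line; the grasp point (between the pads) lies 19 mm behind it; z points along the fingers, y is the line along which they close (so a half turn about z gives the same grasp; the last joint's range is limited). The gripper opens to 92 mm and grips with 3 to 60 N. Pads are 19 mm wide; open, the fingers measure 130 mm over their backs; the gripper's body (75 mm by 190 mm) begins 47 mm behind the grasp point.
Start: joints at [1.105, 0.342, 1.524, -0, 1.275, -0.146], TCP at [0.165, 0.498, 0.227] pointing down, gripper open.
Joint ranges: [-2.53, 2.53], [-0.77, 2.02], [0.04, 2.7], [-1, 4.14], [0.28, 2.66], [-3.11, 3.11]. Speed limits (rad/s): [2.57, 2.57, 3.14, 3.14, 3.14, 3.14].

## Interface

Orientations are given as [roll, pitch, yaw] about the fixed x, y, z axes, in that order (R = Rz(yaw) Ry(pitch) Rx(roll)).
In Python, from cell import robot gives the robot as it stands.
- The arm moves only by the tool apply_moves, never from a script. Its argument "rows" is a list of rows, each an object with "xyz": the shift along the tool's x, y, z in mm, a list of three; "turn": the turn about the tool's z in rad. A call has 1 to 10 rows; each row shifts and turns the commanded pose from where the row before left it, along the tool's axes as they then stand; what a row does not reach is not made up. A row lasts 1/8 s, in which the tool goes at most 62.5 mm and 10.7 degrees, less where a joint would pass 70% of its speed; a pose out of reach is approached as far as the arm can. A call with a gripper value outside its range is refused whole. "gripper" is the opening, from 0 (shut) to 1 (fully open), set as the call begins (left out, the last holds). The fingers move at their own pace and stop on an object; "newtons" is the grip in N (left out, the last holds). Time passes only in rows, so rows that do not move let the fingers close. It gives the time, the measured TCP pose, the force and the opening at its end, in the units of the state.
- robot.observe(): the state, without advancing time (a new reading comes with each control period).
- robot.read_camera(name): name is "scene" or "top" or "wrist"; returns a dict with "frame" (384x512x3 uint8, blue, green, red), "mtx" (3x3 intrinsics, pixels), "R" (3x3) and "t" (3): a world point X has camera coordinates R X + t; the wrist camera has in their place "T_tool_cam" (4x4, takes a point from camera to tool coordinates, whose origin is the TCP and whose axes are the flange's). Camera axes: x right, y down, z forward; pixel columns grow to the right and rows downward; lengths in m; the calibration is good to about 2 mm. A picture is of the moment at which its call begins: read the wrist's pose just before it. There is no depth.
- robot.hand_in(): hands the job in, once; it reports no verdict.
The state is a dict: "time": time; "qpos": joint angles; "qvel": joint speeds; "joint_efforts": joint torques, N m; "tool_pos": TCP position; "tool_rot": TCP orientation; "contact_force": force on the tool from outside, world axes, zero at the start; "torque": the same for the moment, N m; "opening": finger opening in m.
Only numpy, scipy, OpenCV 4.12 (cv2) and the standard library are available. Lean on these libraries where they do the work, as an engineer would, in place of code of your own. Each camera call takes 0.05 s, during which the arm holds its last target. There are 200 camera calls.

## Working session

There is one attempt and no reset: what is moved stays moved. The work goes in short steps, Python scripts to look and compute and a tool call to move; the robot and the scene stay as the last step left them, time stands still between calls to the robot, and variables do not carry over. Pictures are saved under pics/ and viewed, on a budget of 10 in all, crops included, one or two more only if the job needs it, and the job is handed in when it is done.

Besides the shell and the picture viewer there is one more tool, called after "Emit:" by a JSON object that holds its "op" and its "data", one argument or row to a line. apply_moves: Moves the arm, as the interface text tells. Its arguments: {"type":"object","properties":{"rows":{"type":"array"},"gripper":{"type":"number"},"newtons":{"type":"number"}},"required":["rows"]}

```bash
mkdir -p pics
python3 - <<'E'
from cell import robot
import cv2,numpy as np
s=robot.observe();print(s['time'],s['tool_pos'],s['tool_rot'])
d={}
for n in("scene","top"):
    c=robot.read_camera(n);cv2.imwrite(f'pics/{n}0.png',c['frame']);d.update({n+'_'+k:c[k] for k in('mtx','R','t')})
    big=cv2.resize(c['frame'],(768,576),interpolation=cv2.INTER_CUBIC);cv2.imwrite(f'pics/{n}0b.png',big)
    print(n,c['R'].tolist(),(-c['R'].T@c['t']).tolist(),c['mtx'].tolist())
np.savez('cams.npz',**d)
E
```

```text
0.0 [0.16485667 0.4980355  0.22604852] [-3.14007767e+00 -2.20224646e-04  2.82177896e+00]
scene [[0.4430413024908751, 0.8964420160594075, -0.010301268394422667], [0.7757360234504928, -0.38909495268411404, -0.49682868246203693], [-0.44938627728092173, 0.21212456161202048, -0.8677874994216629]] [0.9136527910300687, -0.19510243733469562, 0.8481240198674261] [[373.4340076755239, 0.0, 254.9551742243332], [0.0, 373.4340076755239, 188.7687814670305], [0.0, 0.0, 1.0]]
top [[0.027803978578402447, -0.9994564231052746, -0.01771431875127471], [-0.988735894539731, -0.024889924061291938, -0.14758666108067087], [0.14706552833322104, 0.021618279159848437, -0.988890479467892]] [0.3406474888166397, -0.010873433974291677, 1.4309824838074496] [[491.29121198507704, 0.0, 248.47745502882714], [0.0, 491.29121198507704, 199.47712797985935], [0.0, 0.0, 1.0]]
```

View pics/top0b.png

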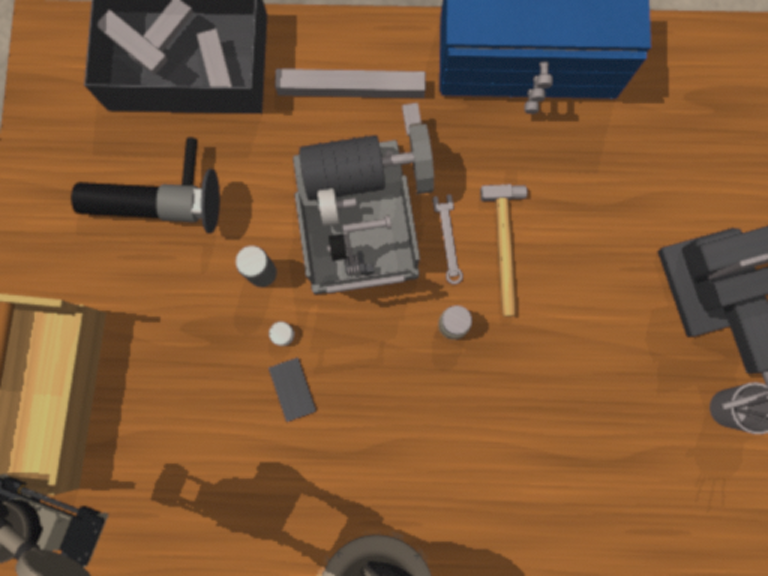

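View pics/scene0b.png

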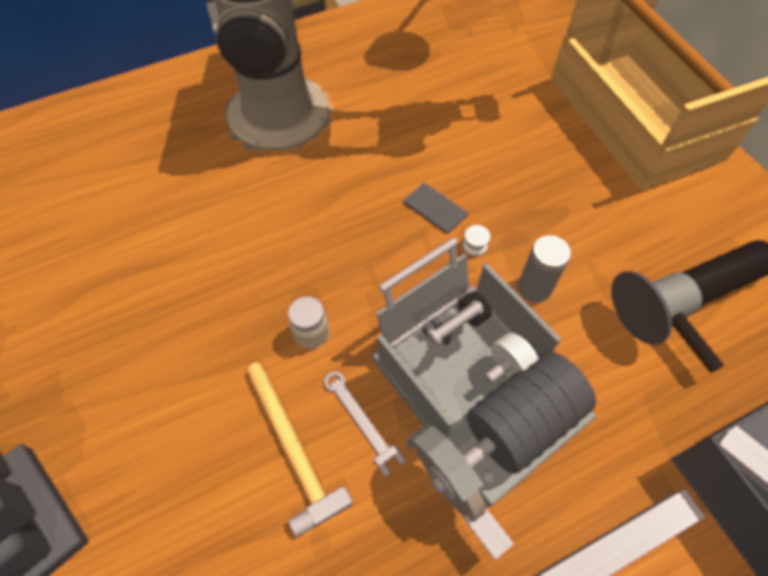

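The top view shows the grinder with its front edge (bar) at about (312–405, 285) and the pin near (345–390, 225). In the scene view the bar runs (385,288)–(457,243) and the pin (435,335)–(482,308). I'll enlarge both.

Run:
```python
import cv2,numpy as np
a=cv2.imread('pics/top0.png')[85:200,190:295];b=cv2.imread('pics/scene0.png')[150:265,240:345]
im=np.hstack([cv2.resize(a,None,fx=3.8,fy=3.8,interpolation=cv2.INTER_CUBIC),cv2.resize(b,None,fx=3.8,fy=3.8,interpolation=cv2.INTER_CUBIC)])
print(im.shape);cv2.imwrite('pics/crop1.png',im)
```

```text
(437, 798, 3)
```

View pics/crop1.png

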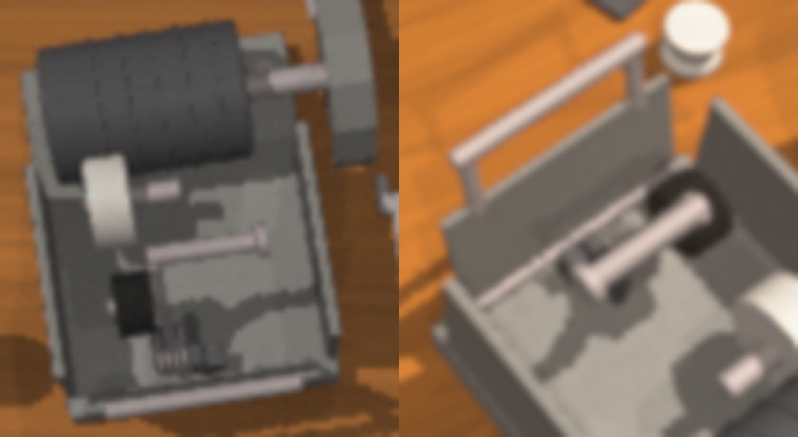

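```bash
cat > fit.py <<'E'
import numpy as np
from scipy.optimize import least_squares
d=np.load('cams.npz')
def proj(n,P):
    c=d[n+'_R']@P+d[n+'_t'];p=d[n+'_mtx']@c;return p[:2]/p[2]
def W(p,P):
    c,s=np.cos(p[2]),np.sin(p[2]);return np.array([p[0]+c*P[0]-s*P[1],p[1]+s*P[0]+c*P[1],P[2]])
def bar(f,y): return np.array([-.09-.125*np.sin(f),y,.045+.125*np.cos(f)])
def pin(a,y): t=.3-a;return np.array([-.06+.135*np.sin(t),y,.04+.135*np.cos(t)])
if __name__=='__main__':
    T=lambda u,v:np.array([190+u/3.8,85+v/3.8]); S=lambda u,v:np.array([240+(u-399)/3.8,150+v/3.8])
    def res(p):
        L=p[4];o=[]
        for n,P,m in [('top',bar(p[3],L),T(107,410)),('top',bar(p[3],-L),T(302,382)),('scene',bar(p[3],L),S(645,42)),('scene',bar(p[3],-L),S(455,158)),
          ('top',pin(0,.015),T(150,254)),('top',pin(0,-.055),T(262,239)),('scene',pin(0,.015),S(705,207)),('scene',pin(0,-.055),S(597,282))]:
            o+=list(proj(n,W(p,P))-m)
        return np.array(o)
    r=least_squares(res,[.55,.1,0,.1,.065]);p=r.x
    print(p.round(4));print(res(p).reshape(-1,2).round(1))
    for nm,P in [('bar',bar(p[3],0)),('bardown',bar(1.5,0)),('pin0',pin(0,-.02)),('pinstop',pin(.9,-.02))]: print(nm,W(p,P).round(4),np.hypot(*W(p,P)[:2]).round(3))
    np.save('p.npy',p)
E
python3 fit.py
python3 - <<'E'
from cell import robot
from scipy.spatial.transform import Rotation as R
s=robot.observe();print(R.from_euler('xyz',s['tool_rot']).as_matrix().round(3))
E
```

```text
[0.6776 0.0572 0.1869 0.2777 0.0674]
[[-1.5  0.5]
 [-1.9 -0.4]
 [-0.8 -1. ]
 [ 0.2  0.9]
 [ 0.8 -0.4]
 [-2.4 -0.6]
 [-2.6  1.2]
 [-0.6  0.5]]
bar [0.5555 0.0341 0.1652] 0.557
bardown [0.4667 0.0173 0.0538] 0.467
pin0 [0.6616 0.0338 0.169 ] 0.662
pinstop [0.5475 0.0122 0.1514] 0.548
[[-0.949  0.314 -0.001]
 [ 0.314  0.949 -0.001]
 [ 0.    -0.001 -1.   ]]
```

Emit:
{"op": "apply_moves", "data": {
  "rows": [
    {"xyz": [0, 0, 0], "turn": 0.178},
    {"xyz": [0, 0, 0], "turn": 0.178},
    {"xyz": [0, 0, 0], "turn": 0.178},
    {"xyz": [0, 0, 0], "turn": 0.178},
    {"xyz": [0, 0, 0], "turn": 0.178},
    {"xyz": [0, 0, 0], "turn": 0.178}
  ],
  "gripper": 0.7
}}

```text
time: 0.85
tool_pos: [0.1649, 0.4982, 0.2263]
tool_rot: [-3.141, 0.001, 1.748]
contact_force: [0.5, 0.1, 0.3]
opening: 0.0644
```

Emit:
{"op": "apply_moves", "data": {
  "rows": [
    {"xyz": [-44, 24.5, -2.5], "turn": 0},
    {"xyz": [-44, 24.5, -2.5], "turn": 0},
    {"xyz": [-44, 24.5, -2.5], "turn": 0},
    {"xyz": [-44, 24.5, -2.5], "turn": 0},
    {"xyz": [-44, 24.5, -2.5], "turn": 0},
    {"xyz": [-44, 24.5, -2.5], "turn": 0}
  ]
}}

```text
time: 1.6
tool_pos: [0.3583, 0.2641, 0.2416]
tool_rot: [-3.141, -0.0, 1.754]
contact_force: [0.9, 0.7, -0.4]
opening: 0.064
```

Emit:
{"op": "apply_moves", "data": {
  "rows": [
    {"xyz": [-44, 24.5, -2.5], "turn": 0},
    {"xyz": [-44, 24.5, -2.5], "turn": 0},
    {"xyz": [-44, 24.5, -2.5], "turn": 0},
    {"xyz": [-44, 24.5, -2.5], "turn": 0},
    {"xyz": [-44, 24.5, -2.5], "turn": 0},
    {"xyz": [-44, 24.5, -2.5], "turn": 0},
    {"xyz": [0, 0, 0], "turn": 0}
  ]
}}

```text
time: 2.48
tool_pos: [0.5515, 0.03, 0.2557]
tool_rot: [-3.141, 0.0, 1.75]
contact_force: [-0.3, 1.0, -0.2]
opening: 0.0644
```

```bash
cat > look.py <<'E'
import sys,cv2,numpy as np
from cell import robot
from scipy.spatial.transform import Rotation as R
n=sys.argv[1]
s=robot.observe();c=robot.read_camera('wrist')
T=np.eye(4);T[:3,:3]=R.from_euler('xyz',s['tool_rot']).as_matrix();T[:3,3]=s['tool_pos']
Tc=np.linalg.inv(T@c['T_tool_cam'])
d=dict(np.load('cams.npz'));d['wrist_'+'mtx']=c['mtx'];d['wrist_R']=Tc[:3,:3];d['wrist_t']=Tc[:3,3];np.savez('cams.npz',**d)
cv2.imwrite(f'pics/{n}.png',cv2.resize(c['frame'],(768,576),interpolation=cv2.INTER_CUBIC))
print(s['time'],s['tool_pos'],s['tool_rot'],s['qpos'],s['opening'],s['contact_force'])
E
python3 look.py w1
```

```text
2.475 [0.55154895 0.02998204 0.25574259] [-3.14076733e+00  2.80788596e-04  1.74983509e+00] [-8.41708758e-02  3.72762481e-01  1.39672538e+00 -4.95529321e-04
  1.37282866e+00 -2.63111889e-01] 0.06441223353650034 [-0.25148376  1.01320079 -0.15751519]
```

View pics/w1.png

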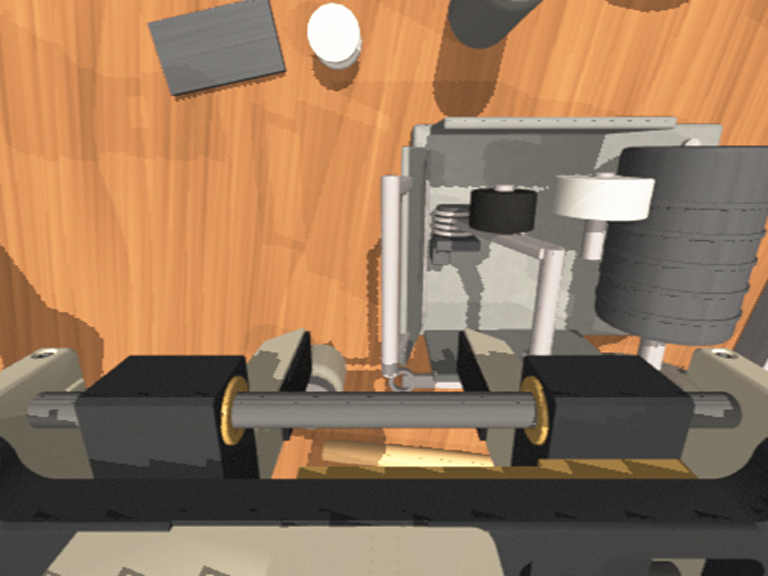

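The wrist view shows the bar upright at u≈390, v 178–375, and the pin from (552,250) down to (541,345). I'll refit with these.

```bash
cat > fit2.py <<'E'
from fit import *
T=lambda u,v:np.array([190+u/3.8,85+v/3.8]); S=lambda u,v:np.array([240+(u-399)/3.8,150+v/3.8]);Wr=lambda u,v:np.array([u,v])/1.5
def res(p):
    L=p[4];o=[]
    for n,P,m,w in [('top',bar(p[3],L),T(107,410),1),('top',bar(p[3],-L),T(302,382),1),('scene',bar(p[3],L),S(645,42),1),('scene',bar(p[3],-L),S(455,158),1),
      ('top',pin(0,.015),T(150,254),1),('top',pin(0,-.055),T(262,239),1),('scene',pin(0,.015),S(705,207),1),('scene',pin(0,-.055),S(597,282),1),
      ('wrist',bar(p[3],L),Wr(390,178),1),('wrist',bar(p[3],-L),Wr(390,375),1),('wrist',pin(0,.012),Wr(552,250),1),('wrist',pin(0,p[5]),Wr(541,345),1)]:
        o+=list((proj(n,W(p,P))-m)*w)
    return np.array(o)
r=least_squares(res,[.68,.06,.18,.25,.065,-.03]);p=r.x
print(p.round(4));print(res(p).reshape(-1,2).round(1).tolist())
for nm,P in [('bar',bar(p[3],0)),('bardown',bar(1.5,0)),('pin0',pin(0,-.02)),('pinstop',pin(.9,-.02))]: print(nm,W(p,P).round(4))
np.save('p.npy',p)
E
python3 fit2.py
```

```text
[ 0.6761  0.0592  0.2153  0.2623  0.0672 -0.0493]
[[-0.9, 0.8], [-1.7, -1.5], [-1.7, -1.1], [0.6, 1.9], [0.3, 0.3], [-3.1, -0.7], [-2.5, 0.2], [0.2, 0.2], [-2.0, -2.3], [2.3, -3.1], [-0.9, 5.5], [1.0, 0.1]]
bar [0.5565 0.033  0.1657]
bardown [0.4664 0.0133 0.0538]
pin0 [0.6607 0.0353 0.169 ]
pinstop [0.5473 0.0105 0.1514]
```

Emit:
{"op": "apply_moves", "data": {
  "rows": [
    {"xyz": [2, 5.5, 20], "turn": 0},
    {"xyz": [0, 0, 25], "turn": 0},
    {"xyz": [0, 0, 25], "turn": 0},
    {"xyz": [0, 0, 22], "turn": 0},
    {"xyz": [0, 0, 15], "turn": 0},
    {"xyz": [0, 0, 0], "turn": 0}
  ]
}}

```text
time: 3.28
tool_pos: [0.5543, 0.0364, 0.1489]
tool_rot: [-3.139, -0.001, 1.755]
contact_force: [-0.0, -0.6, 0.6]
opening: 0.0641
```

Emit:
{"op": "apply_moves", "data": {
  "rows": [
    {"xyz": [0, 0, 0], "turn": 0},
    {"xyz": [0, 0, 0], "turn": 0},
    {"xyz": [0, 0, 0], "turn": 0},
    {"xyz": [0, 0, 0], "turn": 0},
    {"xyz": [0, 0, 0], "turn": 0},
    {"xyz": [0, 0, 0], "turn": 0}
  ],
  "gripper": 0,
  "newtons": 15
}}

```text
time: 4.03
tool_pos: [0.555, 0.0356, 0.1498]
tool_rot: [-3.141, -0.0, 1.754]
contact_force: [-1.2, 0.6, 0.2]
opening: 0.0115
```

```bash
python3 look.py w2
```

```text
4.025 [0.55497863 0.03563788 0.14975253] [-3.14096477e+00 -7.02619511e-05  1.75380220e+00] [-7.36362396e-02  4.69712518e-01  1.54940732e+00 -1.01412323e-04
  1.12309797e+00 -2.56598210e-01] 0.011488297763079008 [-1.23009767  0.59670045  0.24004435]
```

View pics/w2.png

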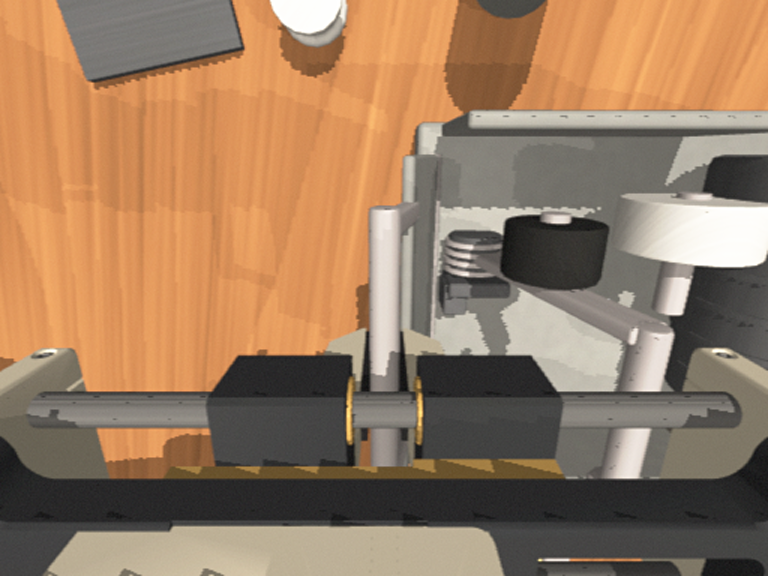

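The bar is pinched (opening 11.5 mm, bar at u≈385 between the pads). Next I'll pull it along its arc.

Emit:
{"op": "apply_moves", "data": {
  "rows": [
    {"xyz": [0, -14.3, 4.7], "turn": 0},
    {"xyz": [0, -13.5, 6.4], "turn": 0},
    {"xyz": [0, -12.7, 8], "turn": 0},
    {"xyz": [0, -11.7, 9.4], "turn": 0},
    {"xyz": [0, -10.4, 10.8], "turn": 0}
  ]
}}

```text
time: 4.7
tool_pos: [0.4945, 0.0245, 0.111]
tool_rot: [3.138, 0.0, 1.754]
contact_force: [2.1, 2.3, 1.7]
opening: 0.0113
```

Emit:
{"op": "apply_moves", "data": {
  "rows": [
    {"xyz": [0, -9.1, 11.9], "turn": 0},
    {"xyz": [0, -7.6, 12.9], "turn": 0},
    {"xyz": [0, -6, 13.7], "turn": 0},
    {"xyz": [0, -4.3, 14.4], "turn": 0},
    {"xyz": [0, -2.5, 14.8], "turn": 0},
    {"xyz": [0, -0.6, 7.5], "turn": 0},
    {"xyz": [0, 0, 2], "turn": 0},
    {"xyz": [0, 0, 0], "turn": 0}
  ]
}}

```text
time: 5.7
tool_pos: [0.4634, 0.0189, 0.0329]
tool_rot: [-3.14, -0.001, 1.754]
contact_force: [-2.9, -0.5, -3.6]
opening: 0.0113
```

```bash
python3 look.py w3
python3 - <<'E'
from cell import robot
import cv2
c=robot.read_camera('scene')['frame'];cv2.imwrite('pics/s3.png',cv2.resize(c[120:300,200:440],(768,576),interpolation=cv2.INTER_CUBIC))
E
```

```text
5.7 [0.46341326 0.01889559 0.03292963] [-3.13993434e+00 -5.02576396e-04  1.75391753e+00] [-1.24712396e-01  5.00120848e-01  1.92168531e+00 -3.55921356e-05
  7.21519130e-01 -3.07807277e-01] 0.011312360029955183 [-2.88414866 -0.50718466 -3.59576062]
```

View pics/s3.png

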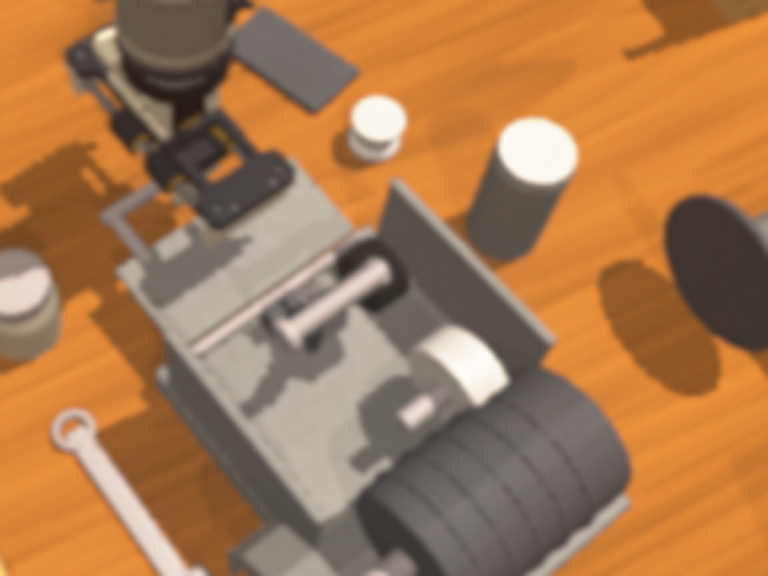

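Flap panel now lies forward and nearly level, gripper on the bar. I'll press a little further to make sure it is at the stop.

Emit:
{"op": "apply_moves", "data": {
  "rows": [
    {"xyz": [0, 0, 3], "turn": 0},
    {"xyz": [0, 0, 3], "turn": 0},
    {"xyz": [0, 0, 0], "turn": 0},
    {"xyz": [0, 0, 0], "turn": 0}
  ],
  "newtons": 25
}}

```text
time: 6.3
tool_pos: [0.4636, 0.0186, 0.0296]
tool_rot: [-3.142, 0.001, 1.754]
contact_force: [-12.8, -1.8, 28.3]
opening: 0.0108
```

Emit:
{"op": "apply_moves", "data": {
  "rows": [
    {"xyz": [0, 0, 0], "turn": 0},
    {"xyz": [0, 0, 0], "turn": 0},
    {"xyz": [0, 0, 0], "turn": 0}
  ],
  "gripper": 0.27
}}

```text
time: 6.68
tool_pos: [0.4647, 0.0188, 0.0273]
tool_rot: [3.14, 0.0, 1.754]
contact_force: [0.3, 0.0, -0.7]
opening: 0.0245
```

Emit:
{"op": "apply_moves", "data": {
  "rows": [
    {"xyz": [0, 0, -10], "turn": 0},
    {"xyz": [0, 0, -20], "turn": 0},
    {"xyz": [0, 0, -30], "turn": 0},
    {"xyz": [0, 0, -40], "turn": 0},
    {"xyz": [0, 0, -50], "turn": 0},
    {"xyz": [0, 0, -50], "turn": 0},
    {"xyz": [0, 20, -20], "turn": 0},
    {"xyz": [0, 40, 0], "turn": 0},
    {"xyz": [0, 45, 0], "turn": 0},
    {"xyz": [0, 0, 0], "turn": 0}
  ]
}}

```text
time: 7.92
tool_pos: [0.5689, 0.0383, 0.2466]
tool_rot: [-3.141, -0.0, 1.754]
contact_force: [-0.4, -0.4, 0.0]
opening: 0.0245
```

```bash
python3 look.py w4
```

```text
7.925 [0.56892782 0.03831283 0.24658377] [-3.14146609e+00 -2.68126894e-04  1.75448838e+00] [-6.72762356e-02  4.11983460e-01  1.36182629e+00  2.33073336e-04
  1.36797209e+00 -2.51015282e-01] 0.02445490543376422 [-0.44907769 -0.42695497  0.01661766]
```

View pics/w4.png

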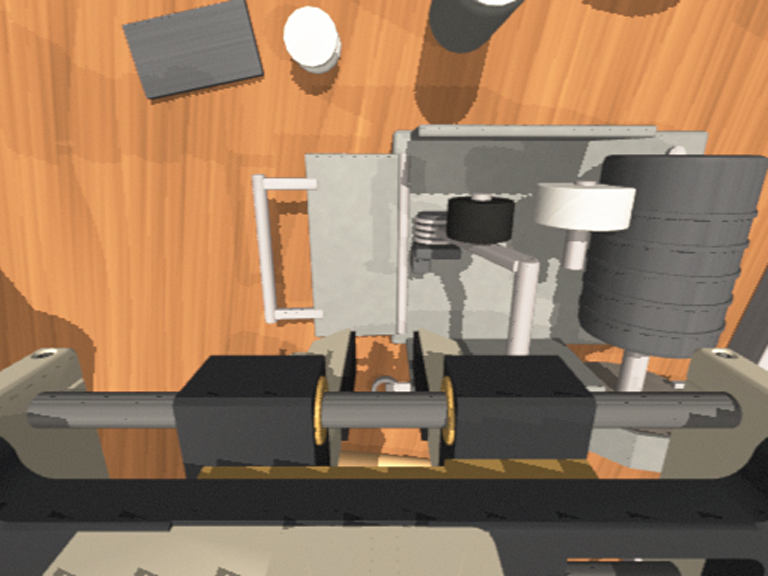

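The flap is down and stays; pin runs from (528,264) to (521,345). Checking its position by back-projecting at z = 0.169.

Run:
```python
from fit import *
p=np.load('p.npy')
R,t,K=d['wrist_R'],d['wrist_t'],d['wrist_mtx'];C=-R.T@t
for u,v,z in[(528,264,.169),(521,345,.169),(258,180,.054),(270,320,.054)]:
    r=R.T@np.linalg.inv(K)@np.array([u/1.5,v/1.5,1]);print((C+r*(z-C[2])/r[2]).round(4))
print(W(p,pin(0,.012)),W(p,pin(0,-.02)),W(p,bar(1.5,.067)),W(p,bar(1.5,-.067)),W(p,pin(.9,-.02)))
```

```text
[0.6543 0.0711 0.169 ]
[0.6658 0.017  0.169 ]
[0.4532 0.0769 0.054 ]
[ 0.4759 -0.0513  0.054 ]
[0.65389519 0.06661025 0.16897043] [0.66073224 0.03534917 0.16897043] [0.45205509 0.07876625 0.05384215] [ 0.48068523 -0.0521395   0.05384215] [0.5472917  0.01053882 0.15142031]
```

Emit:
{"op": "apply_moves", "data": {
  "rows": [
    {"xyz": [-6, 30, 5], "turn": 0},
    {"xyz": [-6, 30, 10], "turn": 0},
    {"xyz": [-5, 30.5, 10], "turn": 0},
    {"xyz": [0, 0, 20], "turn": 0},
    {"xyz": [0, 0, 25], "turn": 0},
    {"xyz": [0, 0, 24], "turn": 0},
    {"xyz": [0, 0, 0], "turn": 0}
  ],
  "gripper": 0.55
}}

```text
time: 8.85
tool_pos: [0.6573, 0.0375, 0.152]
tool_rot: [-3.137, -0.001, 1.754]
contact_force: [-0.9, 0.4, 0.1]
opening: 0.0504
```

Emit:
{"op": "apply_moves", "data": {
  "rows": [
    {"xyz": [0, 0, 0], "turn": 0},
    {"xyz": [0, 0, 0], "turn": 0},
    {"xyz": [0, 0, 0], "turn": 0},
    {"xyz": [0, 0, 0], "turn": 0},
    {"xyz": [0, 0, 0], "turn": 0}
  ],
  "gripper": 0,
  "newtons": 20
}}

```text
time: 9.48
tool_pos: [0.6581, 0.0374, 0.1536]
tool_rot: [-3.139, -0.0, 1.754]
contact_force: [-5.9, -1.5, 4.2]
opening: 0.0134
```

Pin gripped (13.4 mm). Drawing along the arc.

Emit:
{"op": "apply_moves", "data": {
  "rows": [
    {"xyz": [0, -13.1, -3.3], "turn": 0},
    {"xyz": [0, -13.3, -2], "turn": 0},
    {"xyz": [0, -13.5, -0.7], "turn": 0},
    {"xyz": [0, -13.5, 0.7], "turn": 0},
    {"xyz": [0, -13.3, 2], "turn": 0},
    {"xyz": [0, 0, 0], "turn": 0}
  ],
  "newtons": 30
}}

```text
time: 10.22
tool_pos: [0.5968, 0.0262, 0.1594]
tool_rot: [3.132, 0.001, 1.754]
contact_force: [7.5, 3.8, 6.0]
opening: 0.0129
```

Emit:
{"op": "apply_moves", "data": {
  "rows": [
    {"xyz": [0, -13.1, 3.3], "turn": 0},
    {"xyz": [0, -12.7, 4.7], "turn": 0},
    {"xyz": [0, -12.1, 5.8], "turn": 0},
    {"xyz": [0, -11.5, 7.1], "turn": 0},
    {"xyz": [0, 0, 0], "turn": 0}
  ]
}}

```text
time: 10.85
tool_pos: [0.5479, 0.0172, 0.1379]
tool_rot: [3.133, 0.0, 1.753]
contact_force: [4.8, 4.4, 8.6]
opening: 0.0126
```

Emit:
{"op": "apply_moves", "data": {
  "rows": [
    {"xyz": [0, -2, 1.4], "turn": 0},
    {"xyz": [0, -2, 1.4], "turn": 0},
    {"xyz": [0, 0, 0], "turn": 0},
    {"xyz": [0, 0, 0], "turn": 0}
  ]
}}

```text
time: 11.35
tool_pos: [0.5449, 0.0167, 0.1358]
tool_rot: [3.132, 0.001, 1.754]
contact_force: [3.9, 4.8, 10.2]
opening: 0.013
```

Emit:
{"op": "apply_moves", "data": {
  "rows": [
    {"xyz": [0, -2, 1.4], "turn": 0},
    {"xyz": [0, 0, 0], "turn": 0},
    {"xyz": [0, 0, 0], "turn": 0}
  ]
}}

```text
time: 11.72
tool_pos: [0.5437, 0.0164, 0.1348]
tool_rot: [3.13, 0.001, 1.754]
contact_force: [5.3, 4.8, 12.2]
opening: 0.0128
```

Emit:
{"op": "apply_moves", "data": {
  "rows": [
    {"xyz": [0, -2, 0.7], "turn": 0},
    {"xyz": [0, -2, 0.7], "turn": 0},
    {"xyz": [0, 0, 0], "turn": 0},
    {"xyz": [0, 0, 0], "turn": 0}
  ]
}}

```text
time: 12.22
tool_pos: [0.5435, 0.0163, 0.1347]
tool_rot: [3.121, 0.002, 1.753]
contact_force: [16.8, 9.6, 10.5]
opening: 0.0129
```

```bash
python3 look.py w5
python3 - <<'E'
from cell import robot
import cv2
c=robot.read_camera('scene')['frame'];cv2.imwrite('pics/s5.png',cv2.resize(c[120:300,200:440],(768,576),interpolation=cv2.INTER_CUBIC))
E
```

```text
12.225 [0.54353338 0.01632685 0.13471295] [3.12057560e+00 1.70752947e-03 1.75328128e+00] [-0.1135939   0.45473293  1.62295985  0.00520661  1.04330492 -0.29867131] 0.01292295180755224 [16.84188587  9.56654345 10.46570988]
```

View pics/w5.png

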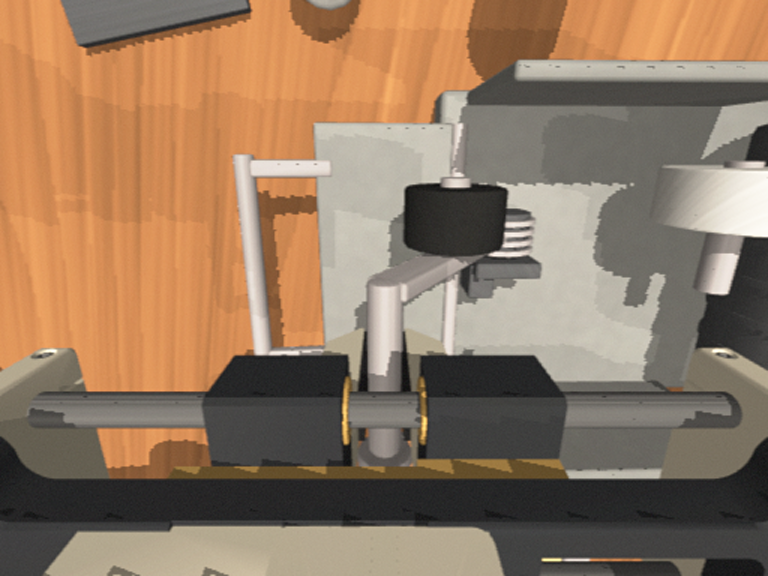

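View pics/s5.png

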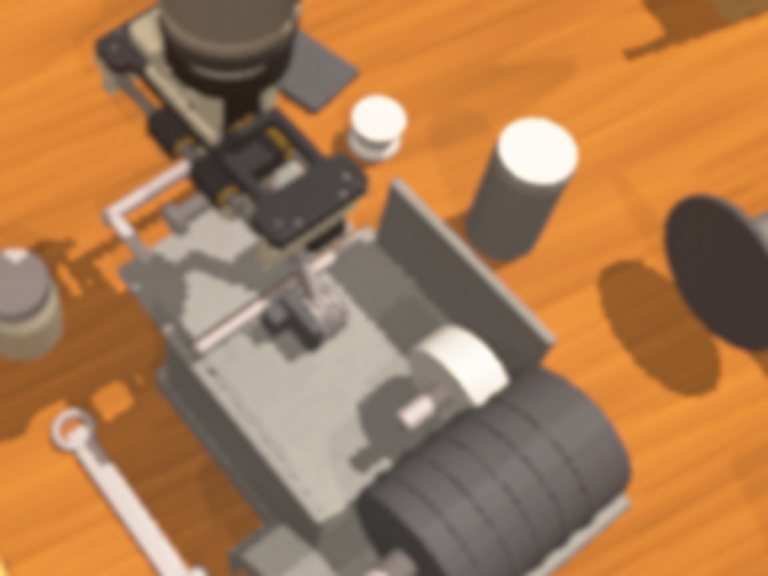

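The arm is at its stop: 4 mm more commanded moved it only 0.2 mm, while the force rose to about 19 N. The pin is between the pads at (385,330), the flap is down, and the bystanders are in place. I'll let it settle, then hand in.

Emit:
{"op": "apply_moves", "data": {
  "rows": [
    {"xyz": [0, 0, 0], "turn": 0},
    {"xyz": [0, 0, 0], "turn": 0},
    {"xyz": [0, 0, 0], "turn": 0},
    {"xyz": [0, 0, 0], "turn": 0}
  ]
}}

```text
time: 12.82
tool_pos: [0.5436, 0.0163, 0.1347]
tool_rot: [3.121, 0.002, 1.753]
contact_force: [16.5, 9.2, 10.8]
opening: 0.0128
```

Run:
```python
from cell import robot
s=robot.observe();print(s['time'],s['tool_pos'],s['contact_force'],s['opening']);print(robot.hand_in())
```

```text
12.825 [0.5435618  0.01633129 0.13471539] [16.46088683  9.16670224 10.82609373] 0.012775085897288858
the job is handed in; nothing more can be done
None
```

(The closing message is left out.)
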